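# Lean a sample cell on the 45-degree rest, then stand it in its holder

## Robot

A 6-joint arm with a two-finger parallel gripper is mounted at the origin on the work surface. World frame = base frame: x ahead of the robot, y to its left, z up, the work surface at z = 0. Lengths are in mm, angles in rad, forces in N, time in s.
With the tool pointing down it reaches from about 275 to 750 mm from the base axis. Payload 10.2 kg.
Tool frame: the origin (TCP) lies between the finger pads; the fingertips stand 8 mm ahead of it and the grasp point (between the pads) lies 11 mm behind it; z points along the fingers, y is the line along which they close (so a half turn about z gives the same grasp; the last joint's range is limited). The gripper opens to 85 mm and grips with 20 to 120 N. Pads are 22 mm wide; open, the fingers measure 114 mm over their backs; the gripper's body (76 mm by 85 mm) begins 54 mm behind the grasp point. The pads swing forward as they close: fully open they stand 13 mm farther back than shut.
Start: joints at [-1.456, 0.313, 1.498, -0, 1.331, -0.223], TCP at [173.979, -495.341, 239.294] pointing down, gripper open.
Joint ranges: [-2.94, 2.94], [-0.97, 2.17], [0.19, 2.56], [-1.23, 4.37], [0.02, 3.11], [-2.88, 2.88]. Speed limits (rad/s): [2.39, 2.39, 3.01, 3.14, 3.14, 3.14].

## Interface

Orientations are given as a unit quaternion [w, x, y, z].
In Python, from rig import * gives the robot as it stands.
- The arm moves only by the shell command python3 -m handwheel 'ROWS' [FORCE]. ROWS is JSON, a list that holds one entry, the list of rows, each a list of 7 numbers: the shift along the world's x, y, z in mm, then the turn, a rotation vector about the world's x, y, z in degrees, then the opening, from -1 (shut) to 1 (fully open). A call has 1 to 8 rows; each row shifts and turns the commanded pose from where the row before left it; what a row does not reach is not made up. A row lasts 1/8 s, in which the tool goes at most 62.5 mm and 10.7 degrees, less where a joint would pass 70% of its speed; a pose out of reach is approached as far as the arm can. A call is refused whole if a number of a shift passes 62.5 or a number of a turn 10.7, either way. A call with a gripper value outside its range is refused whole. The fingers move at their own pace and stop on an object; FORCE is the grip in N (left out, the last holds). Time passes only in rows, so rows that do not move let the fingers close. It gives the time, the measured TCP pose, the force, the opening and the grip force at its end, in the units of the state.
- sense(): the state, without advancing time (a new reading comes with each control period).
- capture(name): name is "scene" or "top" or "wrist"; returns a dict with "image" (420x560x3 uint8, red, green, blue), "fx", "fy", "cx", "cy" (pixels), "rvec" (rotation vector, rad) and "tvec" (3), from world to camera coordinates, as OpenCV has them; the wrist camera has in their place "hand_eye" (4x4, takes a point from camera to tool coordinates, whose origin is the TCP and whose axes are the flange's). Camera axes: x right, y down, z forward; pixel columns grow to the right and rows downward; lengths in mm; the calibration is good to about 2 mm. A picture is of the moment at which its call begins: read the wrist's pose just before it. There is no depth.
- finish_job(): hands the job in; it is judged then, once.
The state is a dict: "time_s": time; "joints": joint angles; "dq": joint speeds; "tau": joint torques, N m; "eef_pos": TCP position; "ee_rot": TCP orientation; "force": force on the tool from outside, world axes, zero at the start; "wrist_torque": the same for the moment, N m; "grip_width": opening from 0.0 (shut) to 1.0 (fully open); "grip_force": force on a finger pad.
Only numpy, scipy, OpenCV 4.12 (cv2) and the standard library are available. Lean on these libraries where they do the work, as an engineer would, in place of code of your own. Each camera call takes 0.05 s, during which the arm holds its last target. There are 200 camera calls.

## Task

The capped square sample cell is lying on its side on the optical table. Lean it cap-end up on the steeper (45-degree) of the two angle rests, against the bed and the foot stop, and leave it there untouched for at least two seconds so that bubbles gather under the cap; then take it again and stand it level, cap up, fully down in the square pocket of the holder plate. Set it down gently each time, never drop it, and leave the other things on the table where they are.

Things in the scene. Friction and masses are not known exactly. Their poses are not given: they have to be found in the camera images.
- cell: Loose amber glass cell, about 200 g: square body 40 x 40 mm, 80 mm long, then a neck 20 mm across and 6 mm long, then a white cap 30 mm across and 14 mm long; 100 mm overall. Origin at the centre of its square base; z runs along its length from base to cap, x and y are normal to its flat sides. It starts lying on one side on the table, z and y level.
- steep_rest: The steeper dark steel angle rest, fixed: base 120 x 60 x 10 mm; flat bed 34 mm wide (fingers pass on both sides), 60 mm long, rising at 45 degrees towards the rest's +x; at its lower end a foot stop 26 mm long, 34 mm wide, square to the bed. Bed and stop meet at x = -35, z = 30 mm; the bed's top end is 72 mm above the table. Origin: centre of the base's underside, z up.
- steep_rest_seat (a point): The point where the origin (centre of base) of the cell lies when the cell leans home on the steep rest: base against the foot stop, one side flat on the bed, cap end up. 49.1 mm behind (-x) the rest's origin and 44.1 mm above the table. Axes as the rest's.
- low_rest: The other dark steel angle rest, same make but its bed rises at only 18 degrees towards its +x; not used. Origin at the centre of its 120 x 60 mm base's underside.
- holder: Dark steel holder plate screwed to the table, 90 x 90 x 6 mm, with four low walls 6 mm thick and 10 mm high (tops 16 mm above the table) round a square pocket 46 x 46 mm whose sides lie along the plate's x and y. Origin at the centre of the underside, z up.
- holder_floor (a point): Centre of the pocket's floor, 6 mm above the table; axes as the holder's.
- filter: Bystander: black disc 50 mm across, 6 mm thick, lying flat; origin at the centre of its underside.
- stub: Bystander: upright steel post stub, 25 mm diameter, 50 mm high; origin at the centre of its underside.
- driver: Bystander: screwdriver with red handle lying on the table, about 0.2 m long; its x axis runs along it towards the tip.
- jar: Bystander: upright amber bottle, 64 mm diameter, 120 mm high, blue cap; origin at the centre of its underside.
There are look-alikes about, which are no part of the job. Leave any pink look-alike of the steep_rest alone.

How it is judged:
By the outcome, as a careful person would: the job done as asked, in the order asked, and still so for the second after the job is handed in, with the robot touching nothing.
It also fails if it takes over 58 s, if anything falls off the work surface, if the arm or the gripper's body presses on something with over 40 N, if the wrist force passes 120 N, or if a joint passes its speed limit or range.

## Working session

There is one attempt and no reset: what is moved stays moved. The work goes in short steps, Python scripts to look and compute and a shell command to move; the robot and the scene stay as the last step left them, time stands still between calls to the robot, and variables do not carry over. Pictures are saved under pics/ and viewed, at most 11 in all, crops included, and the job is handed in when it is done.

```bash
mkdir -p pics; ls
cat > h.py <<'E'
from rig import *
import numpy as np, cv2
from scipy.spatial.transform import Rotation as R
def save(n,f):
    c=capture(n); cv2.imwrite(f'pics/{f}.png',c['image'][:,:,::-1]); np.save(f'pics/{f}.npy',c,allow_pickle=True); return c
def load(f): return np.load(f'pics/{f}.npy',allow_pickle=True).item()
def ray(c,px,z):
    Rm=R.from_rotvec(np.ravel(c['rvec'])).as_matrix(); t=np.ravel(c['tvec'])
    px=np.atleast_2d(px).astype(float); d=np.c_[(px[:,0]-c['cx'])/c['fx'],(px[:,1]-c['cy'])/c['fy'],np.ones(len(px))]@Rm
    o=-Rm.T@t; return o+d*((z-o[2])/d[:,2])[:,None]
def proj(c,P):
    Rm=R.from_rotvec(np.ravel(c['rvec'])).as_matrix(); p=np.atleast_2d(P)@Rm.T+np.ravel(c['tvec'])
    return np.c_[p[:,0]/p[:,2]*c['fx']+c['cx'],p[:,1]/p[:,2]*c['fy']+c['cy']]
E
python3 - <<'E'
from h import *
a=save('scene','s0');b=save('top','t0')
for c in(a,b): print(c['fx'],c['cx'],c['cy'],-R.from_rotvec(np.ravel(c['rvec'])).as_matrix().T@np.ravel(c['tvec']))
print({k:v for k,v in sense().items()})
E
```

```text
pics
410.2919278125395 285.38114790488396 210.63354855974939 [1057.17574808  510.23225538  718.40029068]
393.0279376169808 280.75738186402924 213.60753509610288 [ 440.62954534   23.23289402 1043.38735369]
{'time_s': 0.1, 'joints': array([-1.45639608e+00,  3.13429954e-01,  1.49832950e+00,  1.64050796e-05,
        1.33105132e+00, -2.23411327e-01]), 'dq': array([ 0.0006387 , -0.00301331, -0.00388571, -0.00175484,  0.00042428,
        0.00146118]), 'tau': array([ 3.00247892e-03, -4.12900579e+01, -2.60141391e+01, -2.36024134e-04,
        3.00119958e-03, -1.80151676e-05]), 'eef_pos': array([ 173.95821219, -495.10947253,  238.78583797]), 'ee_rot': array([-6.07719109e-04,  9.85769444e-01,  1.68101853e-01,  4.11354957e-05]), 'force': array([-0.58989747, -0.27429122, -0.19955722]), 'wrist_torque': array([0.04392077, 0.01361194, 0.03711493]), 'grip_force': 0.0, 'grip_width': 0.9995363035730513}
```

View pics/t0.png

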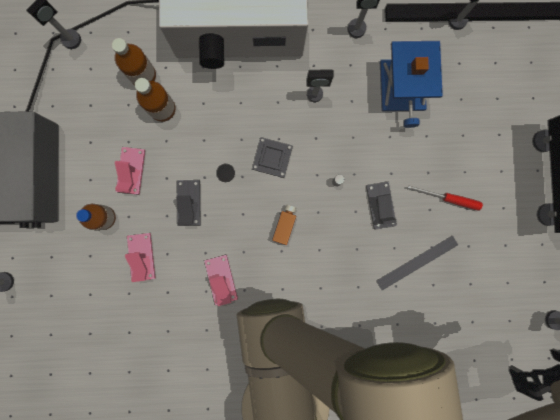

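View pics/s0.png

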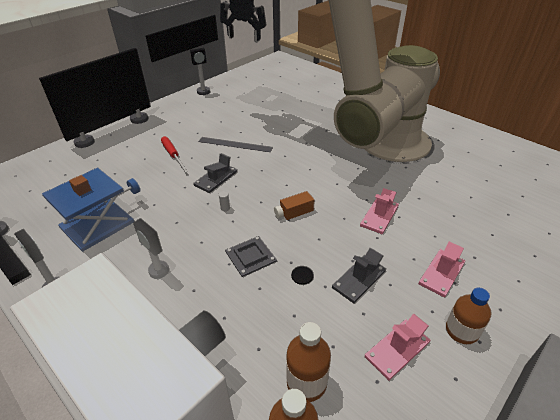

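The top view shows the cell at (286,225), the holder at (273,157), and dark rests at (188,203) and (381,205). The cap end of the cell points up-right in that view. The pink look-alikes are on the left. I'll zoom in to tell the two rests apart and measure contours.

Run:
```python
from h import *
t=load('t0');s=load('s0')
def crop(c,x,y,w=80,h=60): return cv2.resize(c['image'][y:y+h,x:x+w,::-1],None,fx=5,fy=5,interpolation=cv2.INTER_CUBIC)
im=np.vstack([np.hstack([crop(t,150,173),crop(t,340,175)]),np.hstack([crop(s,320,240),crop(s,180,142)])])
cv2.imwrite('pics/c1.png',im)
im=np.vstack([np.hstack([crop(t,250,195),crop(t,235,127)]),np.hstack([crop(s,260,180),crop(s,213,225)])])
cv2.imwrite('pics/c2.png',im)
# orange body in top
hsv=cv2.cvtColor(t['image'],cv2.COLOR_RGB2HSV)
m=((hsv[...,0]<18)&(hsv[...,1]>150)&(hsv[...,2]>90)).astype(np.uint8)
m2=np.zeros_like(m);m2[195:255,255:310]=m[195:255,255:310]
cn=max(cv2.findContours(m2,0,1)[0],key=cv2.contourArea)
box=cv2.boxPoints(cv2.minAreaRect(cn));print('cell box px',box,'\n',ray(t,box,40))
g=cv2.cvtColor(t['image'],cv2.COLOR_RGB2GRAY)
for nm,(x0,y0,x1,y1),thr in [('restL',(165,170,210,235),85),('restR',(355,172,405,237),85),('holder',(240,127,305,187),85)]:
    m2=np.zeros_like(g);m2[y0:y1,x0:x1]=(g[y0:y1,x0:x1]<thr)
    cn=max(cv2.findContours(m2,0,1)[0],key=cv2.contourArea)
    r=cv2.minAreaRect(cn);box=cv2.boxPoints(r);P=ray(t,box,8)
    print(nm,box.round(1).tolist(),'\n',P.round(1),P.mean(0),np.linalg.norm(P-np.roll(P,1,0),axis=1))
```

```text
cell box px [[272.76776 239.7257 ]
 [282.3236  209.86357]
 [295.2409  213.99709]
 [285.68506 243.8592 ]] 
 [[428.39806209  21.80974849  40.        ]
 [504.04617515  -4.34743278  40.        ]
 [492.71473532 -37.15655953  40.        ]
 [417.10764751 -10.84316427  40.        ]]
restL [[176.0, 181.0], [199.0, 181.0], [199.0, 225.0], [176.0, 225.0]] 
 [[588.5 273.2   8. ]
 [587.2 212.8   8. ]
 [471.2 214.3   8. ]
 [472.5 274.2   8. ]] [529.85832773 243.63389935   8.        ] [115.95200234  60.3488786  116.09697782  59.9864388 ]
restR [[365.29998779296875, 186.10000610351562], [388.29998779296875, 182.0], [396.0, 224.3000030517578], [373.0, 228.5]] 
 [[ 564.4 -227.6    8. ]
 [ 574.3 -289.5    8. ]
 [ 461.1 -305.7    8. ]
 [ 451.4 -244.1    8. ]] [ 512.82464722 -266.73126311    8.        ] [114.20625811  62.72346347 114.42531473  62.37976647]
holder [[251.8000030517578, 169.10000610351562], [260.20001220703125, 137.60000610351562], [291.3999938964844, 145.89999389648438], [283.0, 177.39999389648438]] 
 [[616.2  73.2   8. ]
 [700.3  49.2   8. ]
 [676.3 -33.4   8. ]
 [592.3  -9.    8. ]] [646.26684503  19.99178461   8.        ] [85.54097927 87.43112032 85.95698545 87.4830728 ]
```

View pics/c1.png

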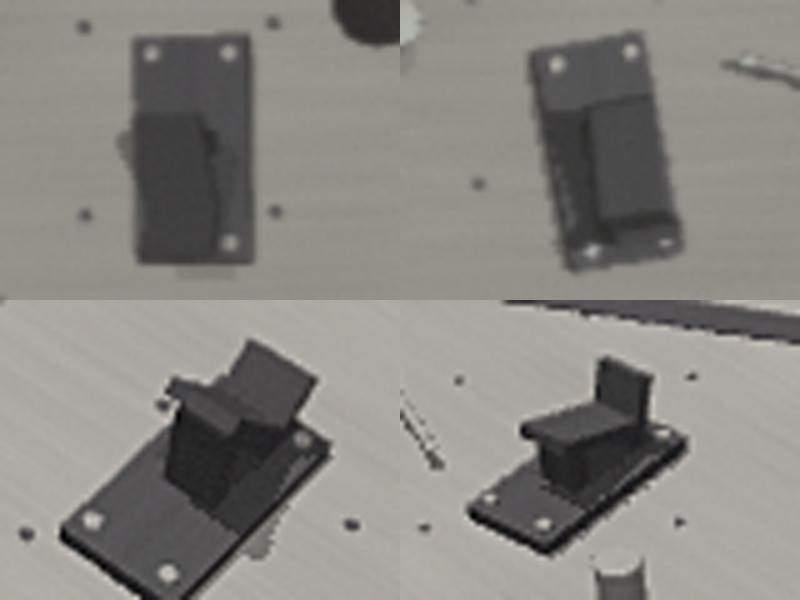

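View pics/c2.png

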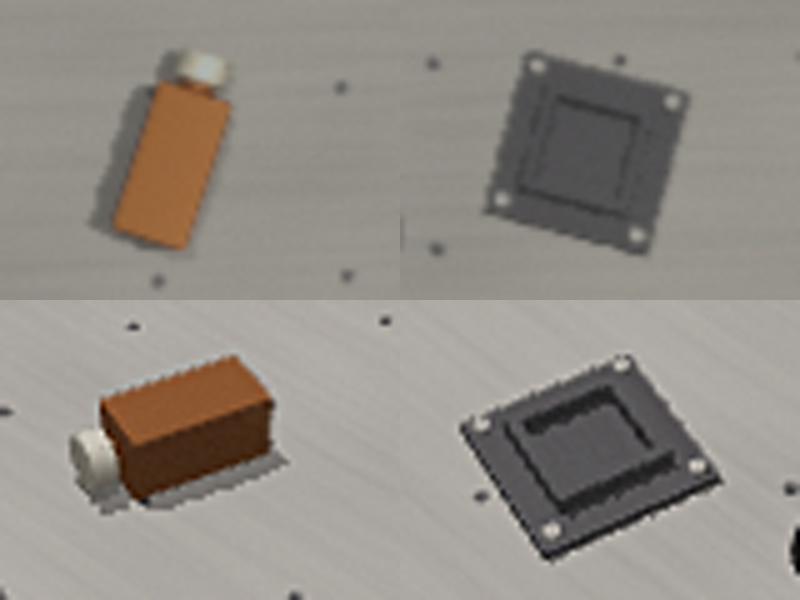

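The crops show the left rest (top px 188,203) has the steep bed: it rises towards the bare base end, which is up in the image (world +x). The right rest has the shallow bed. The cell body is centred near (460,-8) with its cap heading -19°, and the holder is near (646,20) at -16°. Next I'll move over the cell and refine these with the wrist camera.

```bash
python3 -m handwheel '[[[18,30.5,5,0,0,8.85,1],[18,30.5,5,0,0,8.85,1],[18,30.5,5,0,0,8.85,1],[18,30.5,5,0,0,8.85,1],[18,30.5,5,0,0,8.85,1],[18,30.5,5,0,0,8.85,1],[18,30.5,5,0,0,8.85,1],[18,30.5,5,0,0,8.85,1]]]'
python3 -m handwheel '[[[18,30.5,5,0,0,8.85,1],[18,30.5,5,0,0,8.85,1],[18,30.5,5,0,0,8.85,1],[18,30.5,5,0,0,8.85,1],[18,30.5,5,0,0,8.85,1],[18,30.5,5,0,0,8.85,1],[18,30.5,5,0,0,8.85,1],[18,30.5,5,0,0,8.85,1]]]'
python3 -m handwheel '[[[0,0,0,0,0,0,1],[0,0,0,0,0,0,1]]]'
cat >> h.py <<'E'
def wsave(f):
    s=sense(); c=capture('wrist'); H=np.array(c['hand_eye']); T=np.eye(4)
    q=s['ee_rot']; T[:3,:3]=R.from_quat([q[1],q[2],q[3],q[0]]).as_matrix(); T[:3,3]=s['eef_pos']
    W=np.linalg.inv(T@H); c['rvec']=R.from_matrix(W[:3,:3]).as_rotvec(); c['tvec']=W[:3,3]
    cv2.imwrite(f'pics/{f}.png',c['image'][:,:,::-1]); np.save(f'pics/{f}.npy',c,allow_pickle=True); return c
E
python3 -c "
from h import *
c=wsave('w1');print(c['hand_eye'],c['fx'],sense()['joints'])
print(ray(c,[[0,0],[559,0],[559,419],[0,419]],0))"
```

```text
time_s: 1.1
eef_pos: [318.3, -250.2, 279.3]
ee_rot: [-0.0, 0.704, 0.71, 0.0]
force: [0.4, -0.5, -0.3]
grip_width: 0.999
grip_force: 0.0
time_s: 2.1
eef_pos: [462.3, -6.2, 319.2]
ee_rot: [-0.0, 0.163, 0.987, -0.0]
force: [-0.1, 0.4, -0.4]
grip_width: 1.003
grip_force: 0.0
time_s: 2.35
eef_pos: [461.7, -7.6, 318.9]
ee_rot: [-0.0, 0.166, 0.986, -0.0]
force: [0.1, 0.2, -0.2]
grip_width: 1.001
grip_force: 0.0
[[-1.39416198e-04 -9.46517921e-01 -3.22651213e-01  8.27950196e+01]
 [ 9.99999905e-01  1.63348322e-06 -4.36887576e-04  4.75276961e-01]
 [ 4.14048966e-04 -3.22651243e-01  9.46517831e-01 -1.34738659e+02]
 [ 0.00000000e+00  0.00000000e+00  0.00000000e+00  1.00000000e+00]] 291.53740031636414 [-2.71529075e-01  1.23007548e-01  1.52756856e+00 -2.14883681e-04
  1.49165533e+00 -1.50819880e+00]
[[ 1.36347385e+02 -2.84884335e+02 -5.68434189e-14]
 [ 3.79303221e+02  4.15284867e+02  0.00000000e+00]
 [ 1.19586162e+03  3.88253160e+02  0.00000000e+00]
 [ 7.96259343e+02 -7.67838685e+02  0.00000000e+00]]
```

View pics/w1.png

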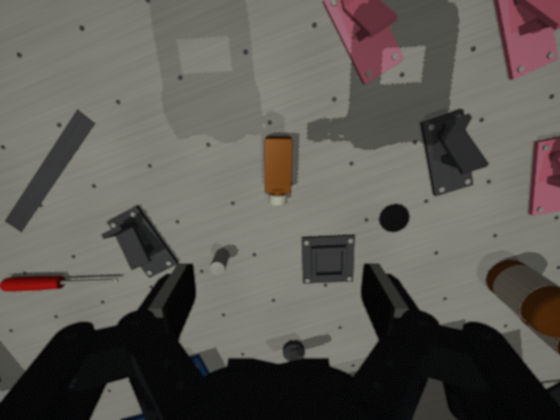

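The wrist view shows the cell at (278,165) with its cap down in the image, the holder at (328,260) and the steep rest at (453,150) with its bed rising towards the bottom of the image (+x). The white corner screws make good features, so I'll locate their centroids in both views.

Run:
```python
from h import *
w=load('w1');t=load('t0')
def cen(c,p,r=3):
    g=cv2.cvtColor(c['image'],cv2.COLOR_RGB2GRAY).astype(float);x,y=map(int,np.round(p))
    a=g[y-r:y+r+1,x-r:x+r+1];b=np.clip(a-np.percentile(a,60),0,None);Y,X=np.mgrid[y-r:y+r+1,x-r:x+r+1]
    return (X*b).sum()/b.sum(),(Y*b).sum()/b.sum()
ang=lambda v:np.degrees(np.arctan2(v[1],v[0]))
for n,c,ps,z in [('restW',w,[(432,127),(468,182),(439,188)],10),('restT',t,[(196,221.6),(180,183.4),(195.6,183.4)],10),
  ('holdW',w,[(307,240),(351,240),(352,279),(307,280)],6),('holdT',t,[(262.5,140),(289.6,147.3),(282.4,174),(255.2,167)],6)]:
    P=ray(c,[cen(c,p) for p in ps],z)[:,:2]
    print(n,P.round(1).tolist(),'dists',np.linalg.norm(P-np.roll(P,1,0),axis=1).round(1))
    if 'rest' in n: print('  centre',(P[0]+P[1])/2,'end edge yaw',ang(P[1]-P[2])-90,ang(P[2]-P[1])-90,'diag',ang(P[1]-P[0]))
    else: print('  centre',P.mean(0),[ang(P[i]-P[i-1]) for i in range(4)])
for n,c,win in [('W',w,(240,120,320,215)),('T',t,(255,195,310,255))]:
    hsv=cv2.cvtColor(c['image'],cv2.COLOR_RGB2HSV)
    m=((hsv[...,0]<18)&(hsv[...,1]>130)&(hsv[...,2]>115)).astype(np.uint8)
    m2=np.zeros_like(m);x0,y0,x1,y1=win;m2[y0:y1,x0:x1]=m[y0:y1,x0:x1]
    cn=max(cv2.findContours(m2,0,1)[0],key=cv2.contourArea);b=cv2.boxPoints(cv2.minAreaRect(cn));P=ray(c,b,40)[:,:2]
    print('cell',n,b.round(1).tolist(),P.round(1).tolist(),P.mean(0),np.linalg.norm(P-np.roll(P,1,0),axis=1),[ang(P[i]-P[i-1]) for i in range(4)])
```

```text
restW [[484.1, 222.3], [585.0, 263.1], [584.5, 221.8]] dists [100.4 108.8  41.3]
  centre [534.56991771 242.71234191] end edge yaw -0.7952838029572291 -180.79528380295721 diag 21.9910310541006
restT [[481.4, 222.4], [584.7, 262.7], [582.0, 222.4]] dists [100.6 110.9  40.4]
  centre [533.04165743 242.54133249] end edge yaw -3.885969563581682 -183.88596956358168 diag 21.291567080667875
holdW [[604.7, -6.6], [626.2, 64.6], [701.9, 51.9], [677.9, -27.6]] dists [76.2 74.4 76.7 83.1]
  centre [652.65492584  20.55132799] [np.float64(163.9621981133987), np.float64(73.15021387243098), np.float64(-9.556543817328798), np.float64(-106.79328901225962)]
holdT [[697.8, 44.7], [675.0, -33.4], [600.7, -8.1], [621.9, 67.0]] dists [79.2 81.3 78.5 78. ]
  centre [648.85646397  17.55270998] [np.float64(-16.358183075690924), np.float64(-106.28913508357098), np.float64(161.22383906958737), np.float64(74.28234005088802)]
cell W [[265.0, 140.0], [290.0, 140.0], [290.0, 191.0], [265.0, 191.0]] [[419.3, -11.8], [430.7, 21.1], [500.7, -2.2], [488.7, -37.0]] [459.87048682  -7.47022985] [73.74352906 34.80695125 73.73771013 36.84235406] [np.float64(160.05405202581602), np.float64(70.87949824732485), np.float64(-18.364411274152275), np.float64(-109.11336906015033)]
cell T [[272.1000061035156, 239.6999969482422], [282.20001220703125, 209.39999389648438], [296.0, 214.0], [285.8999938964844, 244.3000030517578]] [[428.5, 23.5], [505.2, -4.1], [492.7, -39.1], [416.0, -11.4]] [460.59595929  -7.75393806] [37.05421805 81.53906142 37.23031664 81.55053213] [np.float64(70.23725147755162), np.float64(-19.760548868400363), np.float64(-109.74537781795614), np.float64(160.11572856789107)]
```

The rest centre is about (534,242.6) with yaw ≈ 0, and the screw spacing of 100x40 is consistent across both views. The cell centre is (460.2,-7.6), heading -19.2°. I'll descend and grasp near its centre of mass.

```bash
python3 -m handwheel '[[[5.8,-2.4,-50,0,0,0,1],[0,0,-50,0,0,0,1],[0,0,-50,0,0,0,1],[0,0,-50,0,0,0,1],[0,0,-45,0,0,0,1],[0,0,-30,0,0,0,1],[0,0,-20,0,0,0,1],[0,0,-11,0,0,0,1]]]' 40
python3 -m handwheel '[[[0,0,0,0,0,0,-1],[0,0,0,0,0,0,-1],[0,0,0,0,0,0,-1],[0,0,0,0,0,0,-1],[0,0,0,0,0,0,-1],[0,0,0,0,0,0,-1]]]' 40
```

```text
time_s: 3.4
eef_pos: [467.3, -10.4, 12.5]
ee_rot: [-0.001, 0.166, 0.986, 0.0]
force: [0.4, -0.0, -0.1]
grip_width: 1.004
grip_force: 0.0
time_s: 4.15
eef_pos: [468.3, -9.9, 14.2]
ee_rot: [0.001, 0.165, 0.986, -0.0]
force: [-0.6, -0.9, 6.2]
grip_width: 0.462
grip_force: 41.0
```

The cell is gripped at the expected width. Next: lift, align heading to the rest, tilt 45°, and travel.

```bash
python3 -m handwheel '[[[0,0,30,0,0,0,-1],[0,0,50,0,0,0,-1],[0,0,50,0,0,0,-1],[0,31,10,0,0,9.6,-1],[0,31,0,0,0,9.6,-1],[5,31,0,0,-9,0,-1],[5,31,0,0,-9,0,-1],[5,31,0,0,-9,0,-1]]]'
python3 -m handwheel '[[[5,31,0,0,-9,0,-1],[5,31,0,0,-9,0,-1],[5,31,0,0,0,0,-1],[0,0,0,0,0,0,-1]]]'
python3 -c "
from h import *
s=sense();q=s['ee_rot'];r=R.from_quat([q[1],q[2],q[3],q[0]]).as_matrix();print(s['eef_pos'],s['joints']);print(r.round(3))
M=np.array([[-.7071,0,.7071],[0,1,0],[-.7071,0,-.7071]]);print(np.degrees(R.from_matrix(M@r.T).as_rotvec()))"
```

```text
time_s: 5.15
eef_pos: [482.6, 146.3, 153.9]
ee_rot: [0.236, -0.001, 0.972, 0.0]
force: [0.8, 0.0, -2.6]
grip_width: 0.463
grip_force: 41.2
time_s: 5.65
eef_pos: [494.9, 203.0, 152.6]
ee_rot: [0.319, 0.006, 0.948, -0.019]
force: [0.3, -0.0, -2.3]
grip_width: 0.463
grip_force: 41.4
[494.86556595 202.97638395 152.57510734] [ 0.26138757  0.23585231  2.00938381 -0.63610472  0.33357092 -0.75057889]
[[-0.796  0.024  0.604]
 [-0.     0.999 -0.04 ]
 [-0.605 -0.032 -0.796]]
[ 1.73064004 -7.78545614  1.47889864]
```

The wrist model shows joint 4 would hit its limit with the tool pitched 45° forward here. I'll set the cell back down gently in a clear spot and regrasp it with the tool leaning back about 25°.

```bash
python3 -m handwheel '[[[0,-20,-5,0.3,7.5,0.3,-1],[-3,-20,-10,0.3,7.5,0.3,-1],[-3,-20,-15,0.3,7.5,0.3,-1],[-3,-15,-15,0.3,7.5,0.3,-1],[-3,-10,-15,0.3,7.4,0.3,-1],[-3,-8,-20,0,0,0,-1],[0,0,-20,0,0,0,-1],[0,0,0,0,0,0,-1]]]'
cat >> h.py <<'E'
def err(tilt=0,yaw=0,M=None):
    "pose and the turn (deg, world) to tool pitched forward by tilt deg with heading yaw"
    s=sense();q=s['ee_rot'];r=R.from_quat([q[1],q[2],q[3],q[0]])
    G=R.from_euler('z',yaw,degrees=True)*R.from_euler('y',-tilt,degrees=True)*R.from_matrix([[-1,0,0],[0,1,0],[0,0,-1]])
    print(s['time_s'],s['eef_pos'].round(1),s['joints'].round(2),'turn',np.degrees((G*r.inv()).as_rotvec()).round(2),s['force'].round(1),round(s['grip_width'],3))
E
python3 -c "
from h import *
err()"
```

```text
time_s: 6.65
eef_pos: [479.6, 111.7, 52.9]
ee_rot: [0.016, -0.005, 1.0, -0.01]
force: [0.9, -0.4, -2.3]
grip_width: 0.461
grip_force: 41.3
6.65 [479.6 111.7  52.9] [ 0.    0.47  1.82 -0.03  0.81 -1.56] turn [ 1.17  1.89 -0.62] [ 0.9 -0.4 -2.3] 0.461
```

```bash
python3 -m handwheel '[[[0,0,-15,1.17,1.89,-0.6,-1],[0,0,-12,0,0,0,-1],[0,0,-6,0,0,0,-1],[0,0,-3,0,0,0,-1],[0,0,-1.5,0,0,0,-1],[0,0,0,0,0,0,-1]]]'
python3 -c "
from h import *
err()"
```

```text
time_s: 7.4
eef_pos: [480.6, 112.2, 16.4]
ee_rot: [0.002, -0.001, 1.0, -0.0]
force: [-0.8, 0.1, -2.2]
grip_width: 0.466
grip_force: 41.4
7.4 [480.6 112.2  16.4] [-0.01  0.55  1.82 -0.    0.77 -1.58] turn [ 0.03  0.17 -0.06] [-0.8  0.1 -2.2] 0.466
```

```bash
python3 -m handwheel '[[[0,0,-1,0,0,0,-1],[0,0,-1,0,0,0,-1],[0,0,-0.5,0,0,0,-1],[0,0,0,0,0,0,-1]]]'
```

```text
time_s: 7.9
eef_pos: [480.6, 112.1, 14.2]
ee_rot: [0.001, -0.0, 1.0, -0.0]
force: [-1.3, 0.0, 3.8]
grip_width: 0.462
grip_force: 42.3
```

```bash
python3 -m handwheel '[[[0,0,0,0,0,0,1],[0,0,0,0,0,0,1],[0,0,0,0,0,0,1],[0,0,30,0,0,0,1],[0,0,30,0,8.3,0,1],[-3.3,0,0,0,8.3,0,1],[0,0,0,0,8.4,0,1],[0,0,0,0,0,0,1]]]'
python3 -c "
from h import *
err(-25)"
```

```text
time_s: 8.9
eef_pos: [477.8, 112.0, 72.6]
ee_rot: [-0.215, -0.0, 0.977, -0.0]
force: [-0.6, 0.3, -0.9]
grip_width: 1.0
grip_force: 0.0
8.9 [477.8 112.   72.6] [-0.01  0.66  1.49 -0.    1.42 -1.58] turn [ 0.01  0.13 -0.04] [-0.6  0.3 -0.9] 1.0
```

```bash
python3 -m handwheel '[[[0,0,-25,0,0.1,0,1],[0,0,-20,0,0,0,1],[0,0,-10.5,0,0,0,1],[0,0,0,0,0,0,-1],[0,0,0,0,0,0,-1],[0,0,0,0,0,0,-1],[0,0,0,0,0,0,-1],[0,0,0,0,0,0,-1]]]' 40
python3 -c "
from h import *
err(-25);save('scene','s1')"
```

```text
time_s: 9.9
eef_pos: [477.8, 112.1, 19.1]
ee_rot: [-0.215, -0.0, 0.977, -0.0]
force: [1.3, 0.4, 6.3]
grip_width: 0.461
grip_force: 41.6
9.9 [477.8 112.1  19.1] [-0.01  0.74  1.51 -0.    1.32 -1.58] turn [ 0.01  0.14 -0.06] [1.3 0.4 6.3] 0.461
```

```bash
python3 -c "
from h import *
c=load('s1');u,v=proj(c,[[480,112,40]])[0];print(u,v);u,v=int(u),int(v)
cv2.imwrite('pics/s1c.png',cv2.resize(c['image'][v-80:v+70,u-100:u+100,::-1],None,fx=4,fy=4))"
```

```text
329.55222705986415 225.09465592397038
```

View pics/s1c.png

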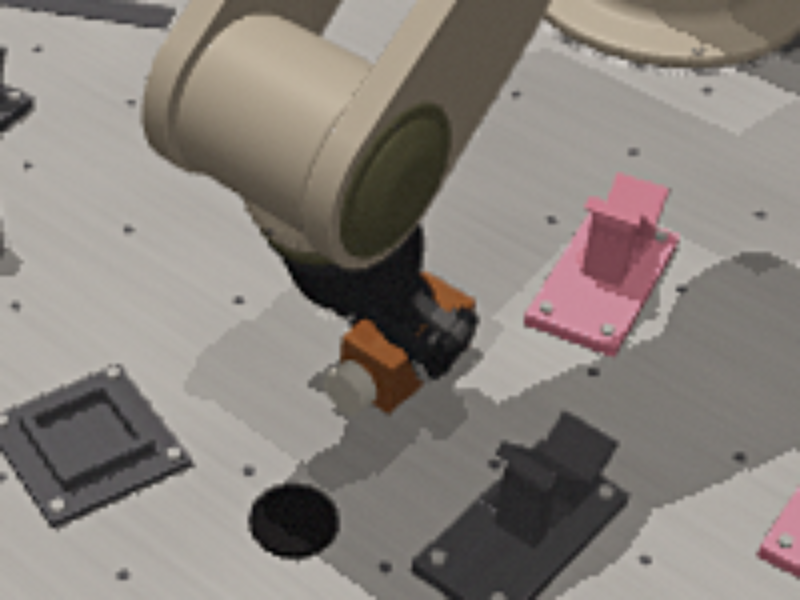

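The picture shows the cell gripped squarely across its sides, cap pointing to the camera, with the steep rest to its right at (520,490). Now lift, tilt 45°, and go to the pre-contact pose at about (506,242.6,150).

```bash
python3 -m handwheel '[[[0,0,30,0,0,0,-1],[0,0,50,0,0,0,-1],[0,20,50,0,-7,0,-1],[6,24,0,0,-7.6,0,-1],[6,24,0,0,-7.6,0,-1],[6,24,0,0,-7.6,0,-1],[5,24,0,0,-7.6,0,-1],[5,14.5,0,0,-7.6,0,-1]]]'
python3 -m handwheel '[[[0,0,0,0,0,0,-1],[0,0,0,0,0,0,-1]]]'
python3 -c "
from h import *
err(20)"
```

```text
time_s: 10.95
eef_pos: [504.9, 243.7, 148.3]
ee_rot: [0.176, -0.001, 0.984, 0.0]
force: [0.4, -0.4, -2.4]
grip_width: 0.463
grip_force: 40.9
time_s: 11.2
eef_pos: [505.4, 242.2, 148.3]
ee_rot: [0.173, -0.0, 0.985, -0.0]
force: [0.5, 0.3, -1.3]
grip_width: 0.463
grip_force: 40.9
11.2 [505.4 242.2 148.3] [ 0.28  0.34  1.75 -0.15  0.71 -1.2 ] turn [ 0.06 -0.05 -0.02] [ 0.5  0.3 -1.3] 0.463
```

```bash
python3 -m handwheel '[[[0.4,0.4,-25,0,0,0,-1],[0,0,-24,0,0,0,-1],[5.3,0,-5.3,0,0,0,-1],[5.3,0,-5.3,0,0,0,-1],[2.8,0,-2.8,0,0,0,-1],[0,0,0,0,0,0,-1]]]'
python3 -c "
from h import *
err(20);save('scene','s2')
c=load('s2');u,v=proj(c,[[510,242,70]])[0];u,v=int(u),int(v)
cv2.imwrite('pics/s2c.png',cv2.resize(c['image'][v-60:v+60,u-80:u+80,::-1],None,fx=5,fy=5,interpolation=2))"
```

```text
time_s: 11.95
eef_pos: [519.4, 243.0, 86.1]
ee_rot: [0.174, -0.0, 0.985, -0.0]
force: [-0.7, 0.1, -2.4]
grip_width: 0.463
grip_force: 40.9
11.95 [519.4 243.   86.1] [ 0.27  0.46  1.77 -0.17  0.57 -1.17] turn [ 0.04  0.08 -0.02] [-0.7  0.1 -2.4] 0.463
```

View pics/s2c.png

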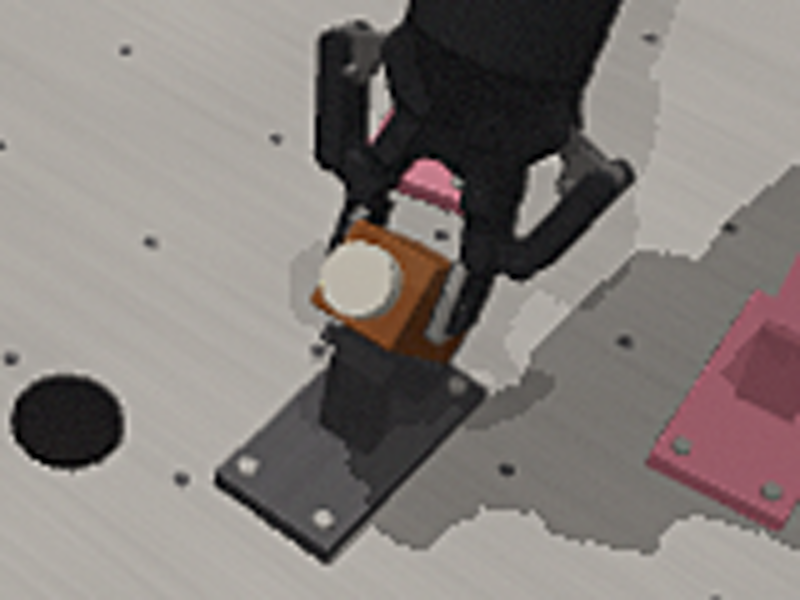

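The cell is tilted correctly just above the bed, centred on it, with the cap up-range. I'll advance in small steps perpendicular to the bed until contact.

```bash
python3 -m handwheel '[[[1.4,0,-1.4,0,0,0,-1],[1.4,0,-1.4,0,0,0,-1],[0.7,0,-0.7,0,0,0,-1],[0,0,0,0,0,0,-1]]]'
python3 -m handwheel '[[[0.7,0,-0.7,0,0,0,-1],[0,0,0,0,0,0,-1]]]'
```

```text
time_s: 12.5
eef_pos: [522.5, 243.0, 82.3]
ee_rot: [0.174, -0.0, 0.985, -0.0]
force: [0.5, 0.2, -1.8]
grip_width: 0.465
grip_force: 40.9
time_s: 12.75
eef_pos: [523.2, 243.1, 81.8]
ee_rot: [0.174, -0.0, 0.985, -0.0]
force: [-2.2, 0.1, 1.6]
grip_width: 0.46
grip_force: 41.3
```

```bash
python3 -m handwheel '[[[-1.8,0,-1.8,0,0,0,-1],[-1.8,0,-1.8,0,0,0,-1],[-0.7,0,-0.7,0,0,0,-1],[0,0,0,0,0,0,-1]]]'
python3 -m handwheel '[[[-0.7,0,-0.7,0,0,0,-1],[0,0,0,0,0,0,-1]]]'
```

```text
time_s: 13.25
eef_pos: [519.7, 243.3, 78.3]
ee_rot: [0.175, -0.001, 0.984, 0.0]
force: [-2.5, 0.6, 5.9]
grip_width: 0.463
grip_force: 41.8
time_s: 13.5
eef_pos: [519.0, 243.3, 77.7]
ee_rot: [0.175, -0.001, 0.984, 0.0]
force: [-1.3, 0.7, 6.0]
grip_width: 0.462
grip_force: 41.9
```

```bash
python3 -m handwheel '[[[-0.7,0,-0.7,0,0,0,-1],[-0.5,0,-0.5,0,0,0,-1],[0,0,0,0,0,0,-1]]]'
python3 -m handwheel '[[[-0.5,0,-0.5,0,0,0,-1],[-0.5,0,-0.5,0,0,0,-1],[0,0,0,0,0,0,-1]]]'
```

```text
time_s: 13.88
eef_pos: [517.9, 243.4, 76.5]
ee_rot: [0.176, -0.001, 0.984, 0.0]
force: [-1.9, 1.1, 5.3]
grip_width: 0.462
grip_force: 42.0
time_s: 14.25
eef_pos: [517.0, 243.4, 75.7]
ee_rot: [0.176, -0.001, 0.984, 0.0]
force: [-1.7, 0.7, 6.7]
grip_width: 0.46
grip_force: 42.0
```

```bash
python3 -m handwheel '[[[-0.6,0,-0.6,0,0,0,-1],[-0.6,0,-0.6,0,0,0,-1],[0,0,0,0,0,0,-1]]]'
python3 -m handwheel '[[[-0.6,0,-0.6,0,0,0,-1],[-0.6,0,-0.6,0,0,0,-1],[0,0,0,0,0,0,-1]]]'
```

```text
time_s: 14.62
eef_pos: [517.0, 243.4, 75.6]
ee_rot: [0.177, -0.001, 0.984, 0.0]
force: [0.0, -1.7, 12.1]
grip_width: 0.463
grip_force: 42.6
time_s: 15.0
eef_pos: [517.0, 243.4, 75.7]
ee_rot: [0.179, -0.001, 0.984, 0.001]
force: [1.8, -3.2, 18.4]
grip_width: 0.461
grip_force: 43.1
```

Contact with the stop is at the expected seat position, within 1 mm. I'll relieve the preload, release, retreat along the tool axis, and look.

```bash
python3 -m handwheel '[[[1.1,0,1.1,0,0,0,-1],[0,0,0,0,0,0,-1]]]'
python3 -m handwheel '[[[0,0,0,0,0,0,1],[0,0,0,0,0,0,1],[0,0,0,0,0,0,1],[-8,0,23,0,0,0,1],[-17,0,47,0,0,0,1],[-17,0,47,0,0,0,1],[0,0,0,0,0,0,1]]]'
python3 -c "
from h import *
err(20);wsave('w3')
c=save('scene','s3');u,v=proj(c,[[510,242,70]])[0];u,v=int(u),int(v)
cv2.imwrite('pics/s3c.png',cv2.resize(c['image'][v-60:v+60,u-80:u+80,::-1],None,fx=5,fy=5,interpolation=2))"
```

```text
time_s: 15.25
eef_pos: [517.0, 243.4, 75.7]
ee_rot: [0.177, -0.001, 0.984, 0.0]
force: [0.2, -1.1, 12.5]
grip_width: 0.46
grip_force: 42.6
time_s: 16.12
eef_pos: [473.3, 243.7, 193.6]
ee_rot: [0.177, -0.001, 0.984, 0.001]
force: [0.6, -0.5, -0.8]
grip_width: 0.999
grip_force: 0.0
16.125 [473.3 243.7 193.6] [ 0.3   0.23  1.78 -0.14  0.8  -1.18] turn [-0.07  0.41 -0.09] [ 0.6 -0.5 -0.8] 0.999
```

View pics/s3c.png

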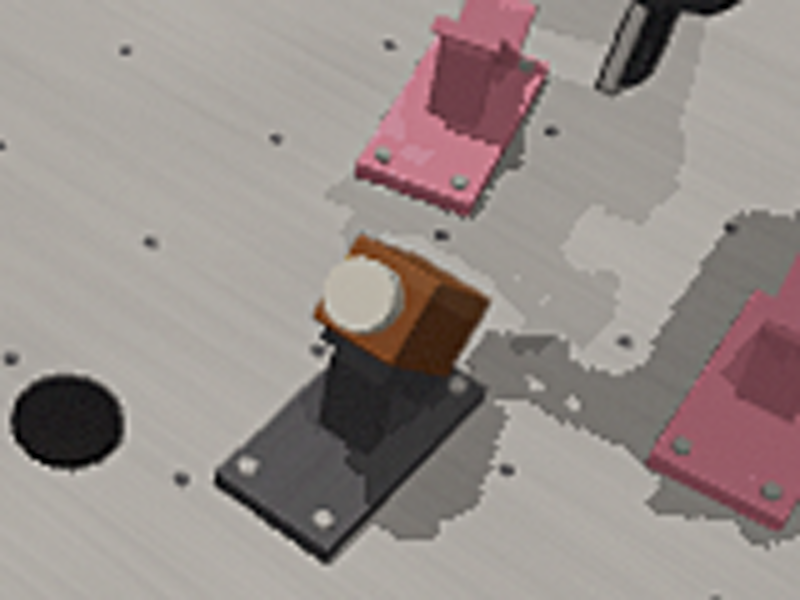

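The cell leans home: side flat on the bed, base against the stop, cap up, gripper clear. While it rests I'll use the time to view the holder closely with the wrist camera.

```bash
python3 -m handwheel '[[[15,-28,0,0,2.5,-2,1],[15,-28,0,0,2.5,-2,1],[15,-28,0,0,2.5,-2,1],[15,-28,0,0,2.5,-2,1],[15,-28,0,0,2.5,-2,1],[15,-28,0,0,2.5,-2,1],[15,-28,0,0,2.5,-2,1],[12,-28,0,0,2.5,-2,1]]]'
python3 -m handwheel '[[[0,0,0,0,0,0,1],[0,0,0,0,0,0,1],[0,0,0,0,0,0,1]]]'
python3 -c "
from h import *
err(0,-16);c=wsave('w4')
print(proj(c,[[650,19,6]]))"
```

```text
time_s: 17.23
eef_pos: [589.9, 17.8, 187.9]
ee_rot: [-0.003, 0.137, 0.99, -0.024]
force: [-0.2, 0.3, 0.7]
grip_width: 0.997
grip_force: 0.0
time_s: 17.6
eef_pos: [589.3, 19.8, 189.8]
ee_rot: [-0.001, 0.135, 0.991, -0.024]
force: [-0.3, 0.6, 0.9]
grip_width: 1.0
grip_force: 0.0
17.6 [589.3  19.8 189.8] [-0.14  0.5   1.36 -0.05  1.29 -1.43] turn [ 2.74 -0.5  -0.44] [-0.3  0.6  0.9] 1.0
[[298.23868422 231.39847859]]
```

View pics/w4.png

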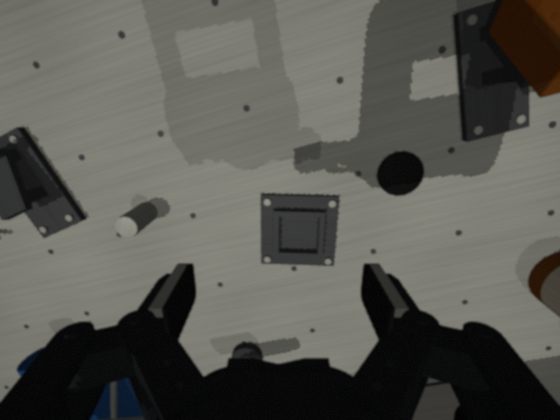

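The holder is seen whole, with its screws near (267,202), (332,203), (329,262) and (267,260). I'll refine from those and let the remaining rest time pass.

```bash
python3 - <<'E'
from h import *
c=load('w4');g=cv2.cvtColor(c['image'],cv2.COLOR_RGB2GRAY).astype(float)
def cen(p,r=4):
    x,y=p;a=g[y-r:y+r+1,x-r:x+r+1];i=np.unravel_index(a.argmax(),a.shape);x+=i[1]-r;y+=i[0]-r;r=3
    a=g[y-r:y+r+1,x-r:x+r+1];b=np.clip(a-a.max()*.72,0,None);Y,X=np.mgrid[y-r:y+r+1,x-r:x+r+1];return (X*b).sum()/b.sum(),(Y*b).sum()/b.sum()
px=[cen(p) for p in [(267,202),(332,203),(329,262),(267,260)]];P=ray(c,px,6)[:,:2]
print(np.round(px,1).tolist(),P.round(1).tolist(),P.mean(0),(P[0]+P[2])/2,(P[1]+P[3])/2)
d=P-np.roll(P,1,0);print(np.linalg.norm(d,axis=1),np.degrees(np.arctan2(d[:,1],d[:,0])))
E
python3 -m handwheel '[[[0,0,0,0,0,0,1],[0,0,0,0,0,0,1],[0,0,0,0,0,0,1],[0,0,0,0,0,0,1],[0,0,0,0,0,0,1],[0,0,0,0,0,0,1],[0,0,0,0,0,0,1],[0,0,0,0,0,0,1]]]'
```

```text
[[266.6, 201.9], [331.7, 203.6], [327.5, 261.3], [266.7, 259.3]] [[605.0, -7.1], [625.9, 64.5], [697.6, 43.9], [676.9, -28.0]] [651.35268947  18.32136844] [651.31881281  18.38479163] [651.38656614  18.25794525]
[74.8297244  74.57274643 74.62912282 74.77855635] [ 163.80522906   73.7215944   -16.03674467 -106.12425574]
time_s: 18.65
eef_pos: [589.7, 19.0, 190.2]
ee_rot: [-0.001, 0.136, 0.99, -0.024]
force: [-0.5, 0.4, -0.6]
grip_width: 0.998
grip_force: 0.0
```

```bash
python3 -m handwheel '[[[-5,28,0,0,1.8,2,1],[-5,28,0,0,1.8,2,1],[-5,28,0,0,1.8,2,1],[-5,28,0,0,1.8,2,1],[-5,28,0,0,1.8,2,1],[-5,28,0,0,1.8,2,1],[-5,28,0,0,1.8,2,1],[-5,28,0,0,1.8,2,1]]]'
python3 -m handwheel '[[[0,0,0,0,0,0,1],[0,0,0,0,0,0,1]]]'
python3 -c "
from h import *
err(-15,0)"
```

```text
time_s: 19.65
eef_pos: [549.6, 243.9, 190.2]
ee_rot: [-0.121, -0.008, 0.992, -0.041]
force: [0.1, -0.2, 0.4]
grip_width: 1.0
grip_force: 0.0
time_s: 19.9
eef_pos: [549.9, 242.4, 190.1]
ee_rot: [-0.121, -0.007, 0.992, -0.041]
force: [-0.1, 0.5, -0.1]
grip_width: 0.997
grip_force: 0.0
19.9 [549.9 242.4 190.1] [ 0.23  0.67  1.1  -0.03  1.63 -1.35] turn [ 4.57  1.1  -1.37] [-0.1  0.5 -0.1] 0.997
```

```bash
python3 -m handwheel '[[[3,1,0,4.57,1.1,-1.37,1],[-8,0,-30,0,0,0,1],[0,0,0,0,0,0,1]]]'
python3 -c "
from h import *
err(-15,0);save('scene','s5')"
```

```text
time_s: 20.27
eef_pos: [543.9, 242.8, 158.8]
ee_rot: [-0.132, 0.0, 0.991, -0.0]
force: [0.1, -0.4, 1.0]
grip_width: 1.001
grip_force: 0.0
20.275 [543.9 242.8 158.8] [ 0.2   0.67  1.18  0.05  1.55 -1.38] turn [ 0.05 -0.23  0.05] [ 0.1 -0.4  1. ] 1.001
```

```bash
python3 -m handwheel '[[[-6,0.6,-24,0,0,0,1],[-6,0,-24,0,0,0,1],[-6,0,-22,0,0,0,1],[-4.2,0,-16.3,0,0,0,1],[0,0,0,0,0,0,1]]]'
python3 -m handwheel '[[[0,0,0,0,0,0,-1],[0,0,0,0,0,0,-1],[0,0,0,0,0,0,-1],[0,0,0,0,0,0,-1],[0,0,0,0,0,0,-1],[0,0,0,0,0,0,-1]]]' 40
python3 -c "
from h import *
err(-15,0)"
```

```text
time_s: 20.95
eef_pos: [522.7, 244.5, 74.2]
ee_rot: [-0.131, -0.0, 0.991, 0.0]
force: [-0.9, -0.0, 0.8]
grip_width: 1.001
grip_force: 0.0
time_s: 21.7
eef_pos: [523.0, 244.6, 74.7]
ee_rot: [-0.13, -0.0, 0.992, 0.0]
force: [1.1, -1.1, 5.8]
grip_width: 0.465
grip_force: 40.5
21.7 [523.  244.6  74.7] [ 0.21  0.72  1.33  0.06  1.35 -1.38] turn [-0.02  0.07 -0.03] [ 1.1 -1.1  5.8] 0.465
```

```bash
python3 -m handwheel '[[[0,0,10,0,0,0,-1],[0,0,30,0,0,0,-1],[0,0,40,0,0,0,-1],[8,-15,25,0,0,0,-1],[16,-26,0,0,-4.5,-2,-1],[16,-26,0,0,-4.5,-2,-1],[16,-26,0,0,-4.5,-2,-1],[16,-26,0,0,-4.5,-2,-1]]]'
python3 -m handwheel '[[[16,-26,0,0,-4.5,-2,-1],[16,-26,0,0,-4.5,-2,-1],[16,-26,0,0,-4.5,-2,-1],[16,-26,0,0,-4.5,-2,-1],[14,-5,0,-0.7,-4.5,0,-1],[0,0,0,-0.7,-4.5,0,-1],[0,0,0,0,0,0,-1],[0,0,0,0,0,0,-1]]]'
python3 -c "
from h import *
err(30,-16.2)"
```

```text
time_s: 22.7
eef_pos: [594.8, 124.8, 179.1]
ee_rot: [0.027, 0.069, 0.997, 0.009]
force: [0.3, -0.4, -2.3]
grip_width: 0.465
grip_force: 40.7
time_s: 23.7
eef_pos: [672.7, 16.7, 179.2]
ee_rot: [0.259, 0.131, 0.957, 0.017]
force: [-0.5, -0.6, -2.4]
grip_width: 0.463
grip_force: 40.7
23.7 [672.7  16.7 179.2] [-0.17  0.45  1.55  0.08  0.61 -1.52] turn [-5.63  1.13 -2.11] [-0.5 -0.6 -2.4] 0.463
```

```bash
python3 -m handwheel '[[[-8,0,-15,-5.6,1.1,-2.1,-1],[-7.8,0,-25,0,0,0,-1],[0,0,-20,0,0,0,-1],[0,0,0,0,0,0,-1],[0,0,0,0,0,0,-1]]]'
python3 -c "
from h import *
err(30,-16.2)
a=save('scene','s6');b=save('top','t6')
o=[]
for c in (a,b):
    u,v=proj(c,[[651,18,70]])[0];u,v=int(u),int(v);o.append(cv2.resize(c['image'][v-50:v+50,u-40:u+40,::-1],None,fx=5,fy=5,interpolation=2))
cv2.imwrite('pics/c6.png',np.hstack(o))"
```

```text
time_s: 24.32
eef_pos: [657.5, 16.5, 120.1]
ee_rot: [0.258, 0.136, 0.956, -0.036]
force: [0.1, 0.8, -2.2]
grip_width: 0.458
grip_force: 40.8
24.325 [657.5  16.5 120.1] [-0.12  0.51  1.63 -0.17  0.48 -1.28] turn [ 0.    0.17 -0.  ] [ 0.1  0.8 -2.2] 0.458
```

View pics/c6.png

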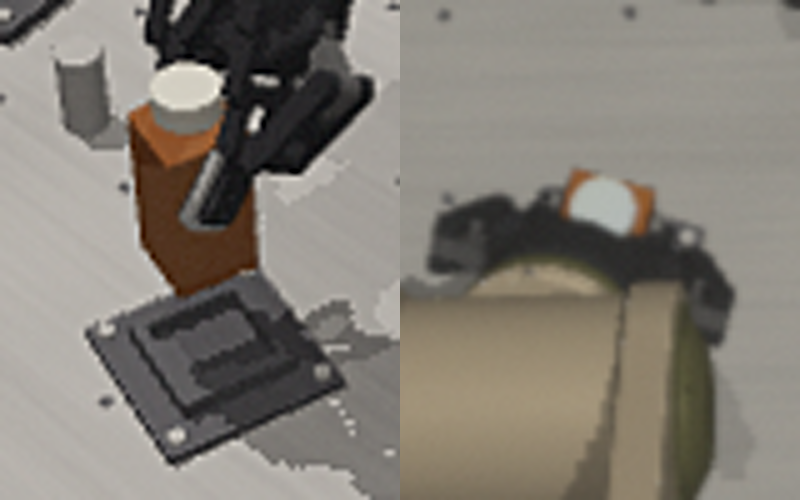

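The cell hangs upright over the pocket, cap up. I'll check its visible corners against the expected positions before lowering.

```bash
python3 -c "
from h import *
a=load('s6');t=load('t6')
h=np.radians(-16.2);e=np.array([np.cos(h),np.sin(h),0]);f=np.array([-np.sin(h),np.cos(h),0])
B=np.array([657.5,16.5,120.1])-5.9*e-[0,0,49.1]
K=[B+20*i*e+20*j*f+[0,0,z] for z in(0,80) for i,j in((1,-1),(1,1),(-1,1))]
u,v=map(int,proj(a,[[651,18,70]])[0]);print(B,'\nscene crop pred bottom/top',((proj(a,K)-[u-40,v-50])*5).round(0).tolist())
u,v=map(int,proj(t,[[651,18,70]])[0]);print('top pred',((proj(t,K[3:]+[B+[0,0,100]])-[u-40,v-50])*5).round(0).tolist())
# cap centroid in top view
im=t['image'].astype(int);m=((im.min(2)>140)&(im[...,2]>=im[...,0])).astype(np.uint8);m2=np.zeros_like(m);m2[v-20:v+5,u-12:u+14]=m[v-20:v+5,u-12:u+14]
ys,xs=np.nonzero(m2);p=[(xs.min()+xs.max())/2,(ys.min()+ys.max())/2];print('cap',len(xs),ray(t,[p],B[2]+100))
# holder corners in scene for relative check
s=load('s3');print(proj(s,[[651.4,18.3,6]]))
"
```

```text
[651.83426725  18.14604753  71.        ] 
scene crop pred bottom/top [[141.0, 242.0], [181.0, 299.0], [263.0, 264.0], [125.0, 107.0], [168.0, 163.0], [255.0, 129.0]]
top pred [[255.0, 184.0], [170.0, 161.0], [148.0, 244.0], [201.0, 203.0]]
cap 48 [[649.99887785  18.76433433 171.        ]]
[[250.25647758 254.2378265 ]]
```

Predicted and observed corners agree to about a pixel, and the cap centre to within 2 mm. Lowering into the pocket, watching the force.

```bash
python3 -m handwheel '[[[-0.6,0.2,-20,0,0.17,0,-1],[0,0,-15,0,0,0,-1],[0,0,-10,0,0,0,-1],[0,0,-5,0,0,0,-1],[0,0,0,0,0,0,-1]]]'
python3 -m handwheel '[[[0,0,-3,0,0,0,-1],[0,0,-3,0,0,0,-1],[0,0,-2,0,0,0,-1],[0,0,0,0,0,0,-1]]]'
python3 -c "
from h import *
err(30,-16.2)"
```

```text
time_s: 25.05
eef_pos: [656.2, 16.8, 68.8]
ee_rot: [0.256, 0.136, 0.956, -0.036]
force: [-0.6, -0.0, -2.0]
grip_width: 0.464
grip_force: 41.0
time_s: 25.55
eef_pos: [656.1, 16.8, 60.7]
ee_rot: [0.255, 0.136, 0.957, -0.036]
force: [-0.0, -0.6, -1.9]
grip_width: 0.468
grip_force: 41.0
25.55 [656.1  16.8  60.7] [-0.12  0.61  1.67 -0.23  0.36 -1.22] turn [-0.01 -0.09 -0.01] [-0.  -0.6 -1.9] 0.468
```

```bash
python3 -m handwheel '[[[0,0,-2,0,0,0,-1],[0,0,-1.5,0,0,0,-1],[0,0,-0.8,0,0,0,-1],[0,0,0,0,0,0,-1]]]'
python3 -m handwheel '[[[0,0,-0.6,0,0,0,-1],[0,0,-0.6,0,0,0,-1],[0,0,0,0,0,0,-1]]]'
```

```text
time_s: 26.05
eef_pos: [656.2, 16.8, 56.5]
ee_rot: [0.256, 0.136, 0.956, -0.036]
force: [-0.3, 0.0, -1.7]
grip_width: 0.461
grip_force: 41.0
time_s: 26.42
eef_pos: [656.1, 16.9, 55.3]
ee_rot: [0.256, 0.136, 0.956, -0.036]
force: [0.5, -0.3, -1.7]
grip_width: 0.463
grip_force: 41.0
```

```bash
python3 -m handwheel '[[[0,0,-0.7,0,0,0,-1],[0,0,-0.5,0,0,0,-1],[0,0,0,0,0,0,-1]]]'
python3 -m handwheel '[[[0,0,-0.5,0,0,0,-1],[0,0,-0.5,0,0,0,-1],[0,0,0,0,0,0,-1]]]'
```

```text
time_s: 26.8
eef_pos: [656.3, 16.8, 55.1]
ee_rot: [0.256, 0.136, 0.956, -0.037]
force: [-5.9, 0.1, 6.6]
grip_width: 0.464
grip_force: 42.1
time_s: 27.18
eef_pos: [656.7, 16.7, 55.1]
ee_rot: [0.257, 0.136, 0.956, -0.037]
force: [-9.5, -0.6, 14.3]
grip_width: 0.464
grip_force: 43.0
```

Floor contact at the predicted height (TCP z 55.1). Relieve, release, retreat along the tool axis.

```bash
python3 -m handwheel '[[[0,0,1,0,0,0,-1],[0,0,0,0,0,0,-1]]]'
python3 -m handwheel '[[[0,0,0,0,0,0,1],[0,0,0,0,0,0,1],[0,0,0,0,0,0,1],[0,0,0,0,0,0,1],[-10,3,18,0,0,0,1],[-24,7,43,0,0,0,1],[-24,7,43,0,0,0,1],[-24,7,30,0,0,0,1]]]'
python3 -m handwheel '[[[-40,10,20,0,0,0,1],[-40,10,20,0,0,0,1],[0,0,0,0,0,0,1]]]'
python3 -c "
from h import *
err(30,-16.2)
a=save('scene','s7');b=wsave('w7');t=save('top','t7')
o=[]
for c in (a,b):
    u,v=proj(c,[[651,18,50]])[0];u,v=int(u),int(v);u=min(max(u,40),520);v=min(max(v,50),370);o.append(cv2.resize(c['image'][v-50:v+50,u-40:u+40,::-1],None,fx=5,fy=5,interpolation=2))
cv2.imwrite('pics/c7.png',np.hstack(o))
h=np.radians(-16.2);e=np.array([np.cos(h),np.sin(h),0]);f=np.array([-np.sin(h),np.cos(h),0])
u,v=map(int,proj(a,[[651,18,50]])[0])
for z in (86,):print(((proj(a,[np.array([651.3,18.3,z])+20*i*e+20*j*f for i,j in((1,-1),(1,1),(-1,1))])-[u-40,v-50])*5).round(0).tolist())
"
```

```text
time_s: 27.42
eef_pos: [656.6, 16.7, 55.0]
ee_rot: [0.256, 0.136, 0.956, -0.036]
force: [-3.3, -0.9, 7.9]
grip_width: 0.466
grip_force: 42.0
time_s: 28.42
eef_pos: [573.7, 41.0, 190.2]
ee_rot: [0.257, 0.136, 0.956, -0.036]
force: [-0.1, -0.5, -0.3]
grip_width: 0.995
grip_force: 0.0
time_s: 28.8
eef_pos: [493.1, 61.5, 229.9]
ee_rot: [0.257, 0.136, 0.956, -0.036]
force: [0.6, -0.2, 0.8]
grip_width: 1.003
grip_force: 0.0
28.8 [493.1  61.5 229.9] [-0.06  0.05  1.94 -0.19  0.65 -1.22] turn [-0.    0.11 -0.07] [ 0.6 -0.2  0.8] 1.003
[[134.0, 187.0], [175.0, 244.0], [258.0, 210.0]]
```

View pics/c7.png

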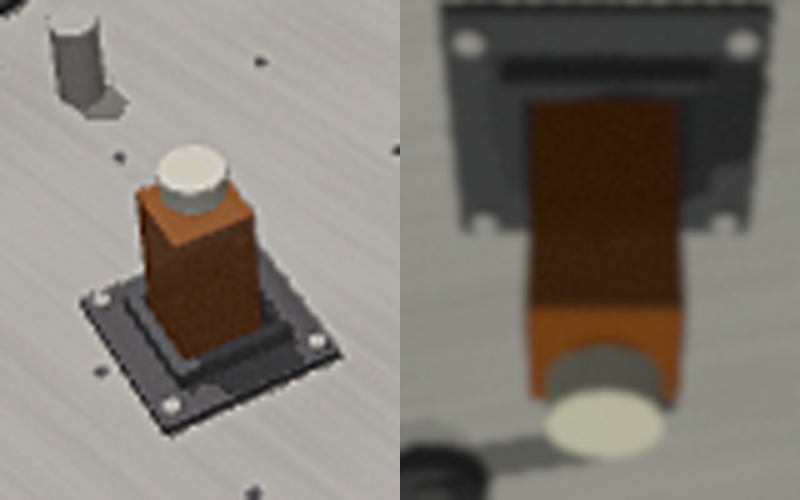

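The cell stands upright in the pocket with its top corners at the predicted seated positions (134,187), (175,244) and (258,210), to about a pixel. The gripper is well clear, so I'm handing in.

```bash
python3 -c "
from rig import *
print(finish_job())"
```

```text
the job is handed in; nothing more can be done
None
```

The cell leaned on the 45-degree rest untouched for about 4 s or more, now stands cap up and fully down in the holder pocket with the gripper clear, and the job was handed in at about 29 s; on the way I set it down once more on the open table to change grip.

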